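Set a scored acrylic sheet to the cabinet edge, ready to snap

TASK

The white acrylic sheet lying on the low brown drawer cabinet has been scored to snap off one strip for a drawer divider. Push it with the fingertips, without lifting or tipping it, until the strip overhangs the cabinet's steel-trimmed front edge and the dark scored line lies right along that edge from end to end, then leave it lying there. Leave the loupe, the little stock box and the yellow scoring knife where they are.

Things in the scene. Friction and masses are not known exactly. Their poses are not given: they have to be found in the camera images.
- cabinet: Low brown steel drawer unit fixed on the bench, in a different place and turn each time: flat top 440 mm wide (its y), 340 mm deep (its x), 92 mm above the bench. Its front (+x: two shallow drawers with brass knobs, 6 mm wide bright steel strip along the top edge) faces away from the robot. Origin: centre of its underside.
- edge_mid (a point): Middle of the cabinet's steel-trimmed front top edge, level with the top surface. Axes: x points horizontally out over the edge, y runs along the edge, z up. The top reaches 340 mm behind this point (towards -x) and 220 mm to either side.
- sheet: Loose opaque white acrylic sheet, 160 mm long (its x), 150 wide (its y), 5 thick, 100 to 200 g, flat on the cabinet top, sliding with ordinary dry friction. Origin: centre of its underside; x points from the plain rear end to the strip end, roughly towards the edge; z up. A dark scored line crosses its full width, parallel to the strip end, 45 mm from it and 35 mm ahead of the origin.
- line_left (a point): Left end (sheet's +y side) of the dark scored line, on the upper face of the sheet at its side edge: 35 mm ahead of and 75 mm to the left of the sheet's origin, 5 mm up.
- line_right (a point): Right end (sheet's -y side) of the dark scored line, on the upper face of the sheet at its side edge: 35 mm ahead of and 75 mm to the right of the sheet's origin, 5 mm up.
- loupe: Bystander: black eye loupe, round, 35 mm across the wide top, 30 mm high, standing loose on the cabinet top beside the sheet. Origin: centre of its underside.
- stock_box: Bystander: small cardboard stock box, about 67 x 42 x 33 mm high, loose on the cabinet top on the other side of the sheet. Origin: centre of its underside.
- scorer: Bystander: yellow scoring knife with a steel hook blade, 165 mm long (its x), 20 mm wide, 14 mm high, lying loose on the bench at the left of the cabinet. Origin: on its underside near its middle.
Not all that is in view belongs to the job. Of the things like the sheet, leave any that is purple or red; of the rest the smaller one is meant.

How it is judged:
At the end, for the whole second after the job is handed in: The sheet lies flat and at rest on the cabinet top, with both ends of its scored line within 5 mm of the front edge (measured square to the edge), the strip out over the edge and the line within the cabinet's width (x of line_left in the frame of edge_mid between -0.005 and 0.005 m and x of line_right in the frame of edge_mid between -0.005 and 0.005 m and y of line_left in the frame of edge_mid below 0.22 m and y of line_right in the frame of edge_mid above -0.22 m and x of sheet in the frame of edge_mid below 0 m and z of sheet in the frame of edge_mid between -0.003 and 0.003 m and angle between sheet's own z axis and vertical below 0.03 rad and linear speed of sheet below 0.01 m/s and angular speed of sheet below 0.05 rad/s); the robot touches nothing.
It fails at once if the sheet is lifted off the cabinet top (more than 10 mm) or tipped (more than 0.1 rad) (z of sheet in the frame of edge_mid above 0.01 m or angle between sheet's own z axis and vertical above 0.1 rad).
It fails at once if the loupe, the stock box or the scoring knife is moved (more than 10 mm) (distance of any of loupe, stock_box, scorer from where it was at the start of the episode above 0.01 m).
It also fails if it takes over 40 s, if anything falls off the work surface, if the arm or the gripper's body presses on something with over 40 N, if the wrist force passes 120 N, or if a joint passes its speed limit or range.

ROBOT

A 7-joint arm with a two-finger parallel gripper is mounted at the origin on the work surface. World frame = base frame: x ahead of the robot, y to its left, z up, the work surface at z = 0. Lengths are in m, angles in rad, forces in N, time in s.
With the tool pointing down it reaches from about 0.425 to 0.875 m from the base axis. Payload 4.7 kg.
Tool frame: the origin (TCP) lies at the very end of the fingers, on their centre line; the grasp point (between the pads) lies 19 mm behind it (grip_point_offset is the distance from the TCP to the grasp point, in m); x points along the fingers, z is the direction in which the jaws open and shut, and the axes are right-handed (so a half turn about x gives the same grasp; the last joint's range is limited). The gripper opens to 87 mm and grips with 3 to 60 N. Pads are 19 mm wide; open, the fingers measure 117 mm over their backs; the gripper's body (75 mm by 190 mm) begins 51 mm behind the grasp point.
Start: joints at [-1.091, 0.321, -0.07, 1.45, 0.023, 1.371, -0.057], TCP at [0.292, 0.581, 0.223] pointing down, gripper open.
Joint ranges: [-2.86, 2.86], [-0.3, 2.09], [-1.38, 1.24], [0.06, 2.45], [-1.56, 4.7], [0.09, 2.05], [-2.69, 2.69]. Speed limits (rad/s): [2.57, 2.57, 3.14, 3.14, 3.14, 3.14, 3.14].

INTERFACE

Orientations are given as a rotation vector (axis times angle).
In Python, from bench import get_state, get_image, calibration, close_job, grip_point_offset gives the robot as it stands.
- The arm moves only by the tool play_rows, never from a script. Its argument "targets" is a list of rows, each an object with "claw": the closure, from 0 (fully open) to 1 (shut); "linear": the shift along the tool's x, y, z as a fraction of full scale, a list of three; "rotation": the turn, a rotation vector about the tool's x, y, z as a fraction of full scale, a list of three. In form: [{"claw": claw, "linear": [x, y, z], "rotation": [wx, wy, wz]}, ...]. A call has 1 to 10 rows; each row shifts and turns the pose as measured when the row begins, along the tool's axes as they then stand; what a row does not reach is not made up. Full scale, the value 1, is 2.5 cm for a shift and 90 degrees for a turn. A row lasts 1/12 s, in which the tool goes at most 41.7 mm and 7.16 degrees, less where a joint would pass 70% of its speed; a pose out of reach is approached as far as the arm can. A call with a number of a shift or a turn outside -1 to 1 is refused whole. A call with a gripper value outside its range is refused whole. The fingers move at their own pace and stop on an object; "newtons" is the grip in N (left out, the last holds). Time passes only in rows, so rows that do not move let the fingers close. It gives the time, the measured TCP pose, the force and the opening at its end, in the units of the state.
- get_state(): the state, without advancing time (a new reading comes with each control period).
- get_image(name): name is "scene" or "side" or "wrist"; returns the picture (384x512x3 uint8, blue, green, red); there is no depth.
- calibration(name): a dict with "fx", "fy", "cx", "cy" (pixels), "dist_coeffs" ([k1, k2, p1, p2, k3] as OpenCV has them; the pictures are not rectified), "rvec" (rotation vector, rad) and "tvec" (3), from world to camera coordinates, as OpenCV has them; the wrist camera has in their place "hand_eye" (4x4, takes a point from camera to tool coordinates, whose origin is the TCP and whose axes are the tool frame's). Camera axes: x right, y down, z forward; pixel columns grow to the right and rows downward; lengths in m; the calibration is good to about 2 mm. A picture is of the moment at which its call begins: read the wrist's pose just before it. calibration takes no time and is no camera call.
- close_job(): hands the job in, once; it reports no verdict.
The state is a dict: "time": time; "joint_positions": joint angles; "qd": joint speeds; "joint_torque": joint torques, N m; "position": TCP position; "tool_rot": TCP orientation; "ft_force": force on the tool from outside, world axes, zero at the start; "torque": the same for the moment, N m; "grip_width": opening from 0.0 (shut) to 1.0 (fully open).
Only numpy, scipy, OpenCV 4.12 (cv2) and the standard library are available. Lean on these libraries where they do the work, as an engineer would, in place of code of your own. Each camera call takes 0.05 s, during which the arm holds its last target. There are 200 camera calls.

## Working session

There is one attempt and no reset: what is moved stays moved. The work goes in short steps, Python scripts to look and compute and a tool call to move; the robot and the scene stay as the last step left them, time stands still between calls to the robot, and variables do not carry over. Pictures are saved under pics/ and viewed, about 8 in all and at most 12, crops included, and the job is handed in when it is done.

Besides the shell and the picture viewer there is one more tool, called after "Call:" as name(argument=value, ...) on one line, values as JSON. play_rows: Moves the arm, as the interface text tells. Shift numbers are shares of 2.5 cm and turn numbers shares of 90 degrees, none past 1 either way. Its arguments: {"type":"object","properties":{"targets":{"type":"array"},"newtons":{"type":"number"}},"required":["targets"]}

```bash
mkdir -p pics; ls; python3 - <<'E'
from bench import *
import cv2,numpy as np
print(get_state())
a=get_image("scene");b=get_image("side");w=get_image("wrist")
for n,i in zip(("scene","side","wrist"),(a,b,w)): cv2.imwrite(f"pics/{n}0.png",i); print(n,calibration(n))
cv2.imwrite("pics/s0.png",cv2.resize(a,None,fx=1.5,fy=1.5));cv2.imwrite("pics/d0.png",cv2.resize(b,None,fx=1.5,fy=1.5))
E
```

```text
pics
{'time': 0.0, 'joint_positions': array([-1.09090371,  0.32181642, -0.07010845,  1.4516436 ,  0.02260368,
        1.37081532, -0.05688706]), 'qd': array([-1.47582998e-03,  1.89516464e-03, -2.22984982e-05, -2.12691454e-04,
        8.64675134e-04,  1.11931674e-03, -1.27646694e-04]), 'joint_torque': array([ 2.69673028e-04, -4.91286170e+01, -4.03829422e-01, -3.12530816e+01,
       -6.39324356e-02,  4.36741544e-02,  1.95212983e-04]), 'position': array([0.29172231, 0.58024774, 0.22148175]), 'tool_rot': array([-0.8607585 ,  1.3958323 ,  0.85899968]), 'ft_force': array([ 0.4032971 ,  0.75134319, -0.20976301]), 'torque': array([-0.0264023,  0.0090135,  0.0387862]), 'grip_width': 1.00050626438366}
scene {'fx': 373.5588108230302, 'fy': 373.5588108230302, 'cx': 253.52381907305667, 'cy': 194.43618241388506, 'dist_coeffs': array([-0.00666637,  0.        ,  0.        ,  0.        ,  0.        ]), 'rvec': array([ 2.19977643,  1.36627582, -0.44045774]), 'tvec': array([-0.28202015, -0.2937276 ,  1.40022947])}
side {'fx': 382.5155712371813, 'fy': 382.5155712371813, 'cx': 257.9636636675963, 'cy': 194.8727796746839, 'dist_coeffs': array([-0.06523407,  0.        ,  0.        ,  0.        ,  0.        ]), 'rvec': array([ 2.16890376, -0.33978007,  0.17697984]), 'tvec': array([-0.45609912,  0.19107906,  1.25790289])}
wrist {'fx': 310.1454231323942, 'fy': 310.1454231323942, 'cx': 252.80756347657436, 'cy': 193.87918294262664, 'dist_coeffs': array([-0.04177908,  0.        ,  0.        ,  0.        ,  0.        ]), 'hand_eye': array([[ 3.49197849e-04, -2.58623901e-01,  9.65978031e-01,
        -1.61448678e-01],
       [ 3.47768642e-04, -9.65978000e-01, -2.58624018e-01,
         7.14492402e-02],
       [ 9.99999879e-01,  4.26247819e-04, -2.47376157e-04,
        -7.26881190e-05],
       [ 0.00000000e+00,  0.00000000e+00,  0.00000000e+00,
         1.00000000e+00]])}
```

View pics/s0.png

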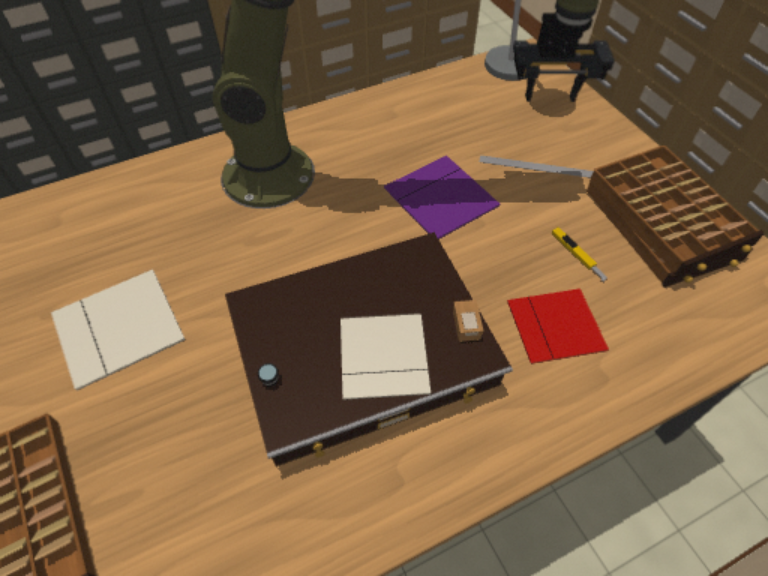

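View pics/d0.png

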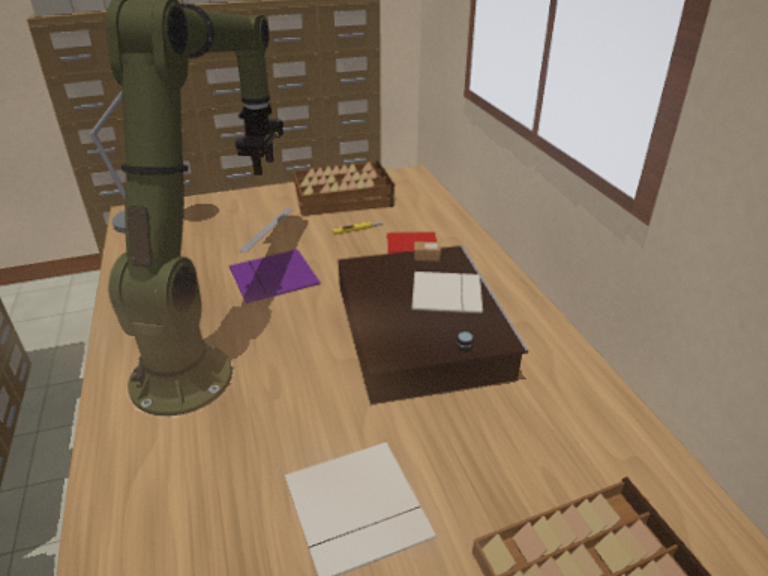

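Sheet-like things, in enlarged scene pixels: white on the cabinet (385,355), white on the bench (117,328), purple (442,196) and red (557,325). Purple and red are excluded. Of the two white ones, the sheet on the cabinet looks smaller. I'll measure both and confirm in a crop.

```bash
cat > h.py <<'E'
import cv2,numpy as np
from bench import *
def KD(n):
    c=calibration(n); return np.array([[c['fx'],0,c['cx']],[0,c['fy'],c['cy']],[0,0,1]]),np.array(c['dist_coeffs']),c
def pose(n,st=None):
    K,D,c=KD(n)
    if n!='wrist': return cv2.Rodrigues(np.array(c['rvec']))[0],np.array(c['tvec'])
    Rt=cv2.Rodrigues(st['tool_rot'])[0];H=c['hand_eye']
    R=Rt@H[:3,:3]; o=Rt@H[:3,3]+st['position']; return R.T,-R.T@o
def und(n,p):
    K,D,c=KD(n); return cv2.undistortPoints(np.float64(p).reshape(-1,1,2),K,D).reshape(-1,2)
def cast(n,p,z,st=None):
    R,t=pose(n,st); d=np.c_[und(n,p),np.ones(len(und(n,p)))]@R; o=-R.T@t
    return o+d*((z-o[2])/d[:,2])[:,None]
def proj(n,X,st=None):
    R,t=pose(n,st);K,D,c=KD(n); return cv2.projectPoints(np.float64(X).reshape(-1,1,3),cv2.Rodrigues(R)[0],t,K,D)[0].reshape(-1,2)
def tri(p1,p2,n1='scene',n2='side'):
    P=[np.c_[pose(n)] if 0 else np.c_[pose(n)[0],pose(n)[1]] for n in (n1,n2)]
    X=cv2.triangulatePoints(P[0],P[1],und(n1,p1).T,und(n2,p2).T); return (X[:3]/X[3]).T
def white(img):
    h=cv2.cvtColor(img,cv2.COLOR_BGR2HSV); m=((h[...,2]>150)&(h[...,1]<60)).astype(np.uint8)*255
    return cv2.morphologyEx(m,cv2.MORPH_CLOSE,np.ones((5,5)))
E
python3 - <<'E'
from h import *
ims={n:cv2.imread(f"pics/{n}0.png") for n in("scene","side")}
for n,im in ims.items():
    cs=cv2.findContours(white(im),cv2.RETR_EXTERNAL,cv2.CHAIN_APPROX_NONE)[0]
    for c in cs:
        if cv2.contourArea(c)<800: continue
        q=cv2.approxPolyDP(c,0.04*cv2.arcLength(c,True),True).reshape(-1,2)
        m=q.mean(0)
        if len(q)!=4: print(n,'non-quad',m,len(q));continue
        for z in(.005,.097):
            X=cast(n,q,z); print(n,m,z,'sides',np.linalg.norm(np.roll(X,-1,0)-X,axis=1).round(3),'ctr',X.mean(0).round(3)); 
        print(q.tolist())
a=ims["scene"][140:320,140:350];b=ims["side"][150:275,215:360]
cv2.imwrite("pics/c1.png",np.hstack([cv2.resize(a,(420,360),interpolation=cv2.INTER_CUBIC),cv2.resize(b,(380,328),interpolation=cv2.INTER_CUBIC)[:,:] if 0 else cv2.copyMakeBorder(cv2.resize(b,(380,328),interpolation=cv2.INTER_CUBIC),0,32,0,0,0)]))
cv2.imwrite("pics/w1.png",ims["scene"])
E
```

```text
scene non-quad [464.2 315.4] 5
scene [255.5  237.25] 0.005 sides [0.163 0.173 0.161 0.171] ctr [0.588 0.031 0.005]
scene [255.5  237.25] 0.097 sides [0.148 0.156 0.145 0.155] ctr [0.633 0.009 0.097]
[[280, 210], [227, 213], [229, 265], [286, 261]]
scene [ 76.75 217.75] 0.005 sides [0.211 0.198 0.211 0.198] ctr [ 0.284 -0.427  0.005]
scene [ 76.75 217.75] 0.097 sides [0.191 0.179 0.191 0.179] ctr [ 0.358 -0.406  0.097]
[[101, 180], [35, 208], [50, 258], [121, 225]]
side [236.75 338.  ] 0.005 sides [0.2   0.207 0.2   0.217] ctr [ 0.284 -0.423  0.005]
side [236.75 338.  ] 0.097 sides [0.179 0.185 0.179 0.194] ctr [ 0.27  -0.484  0.097]
[[257, 295], [190, 316], [211, 383], [289, 358]]
side non-quad [ 38.8 216.4] 5
side non-quad [302.8 192. ] 5
side [ 28.5 150.5] 0.005 sides [0.276 0.457 0.275 0.622] ctr [-0.424  0.894  0.005]
side [ 28.5 150.5] 0.097 sides [0.247 0.409 0.246 0.557] ctr [-0.364  0.695  0.097]
[[49, 119], [0, 137], [0, 178], [65, 168]]
side non-quad [370.2  85.8] 5
side [266.75  54.75] 0.005 sides [4.139 0.135 4.137 0.387] ctr [1.517 2.922 0.005]
side [266.75  54.75] 0.097 sides [3.707 0.121 3.705 0.346] ctr [1.374 2.511 0.097]
[[254, 0], [255, 110], [278, 109], [280, 0]]
```

View pics/c1.png

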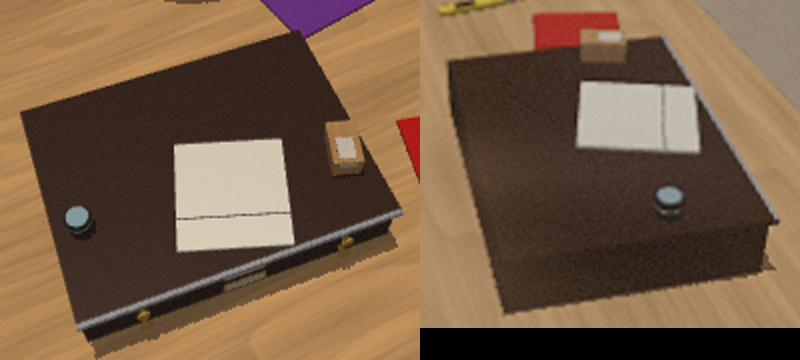

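The sheet on the cabinet measures 148x156 mm. The white one on the bench is about 200x210 mm, so the cabinet sheet is the one meant. Next I'll measure the edge and the sheet accurately.

```bash
python3 - <<'E'
from h import *
s=np.array([[180,304],[340,246.5]]);d=np.array([[349.7,233.5],[308,164.9]])
d=np.array([[(773-420)/2.62+215,219/2.62+150],[(664-420)/2.62+215,39/2.62+150]])
X=tri(s,d);print('edge tri',X.round(3),'len',np.linalg.norm(X[0]-X[1]).round(3))
E=cast('scene',s,.092);print('edge z.092',E.round(4),np.linalg.norm(E[0]-E[1]).round(3),'side',cast('side',d,.092).round(4))
q=np.array([[280,210],[227,213],[229,265],[286,261]])
qs=np.array([[(x-420)/2.62+215,y/2.62+150] for x,y in((585,82),(578,149),(698,152),(697,87))])
print('sheet tri',tri(q,qs).round(3))
Q=cast('scene',q,.097);Qs=cast('side',qs,.097);print('sheet',Q.round(4),Qs.round(4))
yaw=lambda v:np.degrees(np.arctan2(v[1],v[0])).round(1)
print('edge dir',yaw(E[1]-E[0]),'sheet y dir',yaw(Q[0]-Q[1]),yaw(Q[3]-Q[2]),'x dir',yaw(Q[2]-Q[1]),yaw(Q[3]-Q[0]))
st=get_state();print(cv2.Rodrigues(st['tool_rot'])[0].round(3))
E
```

```text
edge tri [[ 0.712 -0.232  0.086]
 [ 0.756  0.197  0.086]] len 0.432
edge z.092 [[ 0.7161 -0.2338  0.092 ]
 [ 0.7575  0.1955  0.092 ]] 0.431 side [[ 0.7063 -0.2362  0.092 ]
 [ 0.752   0.1882  0.092 ]]
sheet tri [[ 0.591  0.106  0.098]
 [ 0.531 -0.029  0.09 ]
 [ 0.677 -0.088  0.093]
 [ 0.736  0.044  0.1  ]]
sheet [[ 0.59    0.1071  0.097 ]
 [ 0.5332 -0.0293  0.097 ]
 [ 0.6781 -0.0879  0.097 ]
 [ 0.7327  0.0469  0.097 ]] [[ 0.5917  0.1055  0.097 ]
 [ 0.5282 -0.0401  0.097 ]
 [ 0.6743 -0.0937  0.097 ]
 [ 0.739   0.045   0.097 ]]
edge dir 84.5 sheet y dir 67.4 68.0 x dir -22.0 -22.9
[[-0.001 -0.893  0.449]
 [-0.001  0.449  0.893]
 [-1.    -0.    -0.002]]
```

Call:
play_rows(targets=[{"claw": 0,"linear": [0,0,0],"rotation": [-0.079,0,0]},{"claw": 0,"linear": [0,0,0],"rotation": [-0.079,0,0]},{"claw": 0,"linear": [0,0,0],"rotation": [-0.079,0,0]},{"claw": 0,"linear": [0,-0.45,-0.95],"rotation": [0,0,0]},{"claw": 0,"linear": [0,-0.45,-0.95],"rotation": [0,0,0]},{"claw": 0,"linear": [0,-0.45,-0.95],"rotation": [0,0,0]},{"claw": 0,"linear": [0,-0.45,-0.95],"rotation": [0,0,0]},{"claw": 0,"linear": [0,-0.45,-0.95],"rotation": [0,0,0]},{"claw": 0,"linear": [0,-0.45,-0.95],"rotation": [0,0,0]},{"claw": 0,"linear": [0,-0.45,-0.95],"rotation": [0,0,0]}])

```text
time: 0.98
position: [0.3527, 0.4062, 0.2157]
tool_rot: [-1.161, 1.25, 1.164]
ft_force: [1.1, 0.0, 0.2]
grip_width: 1.001
```

Call:
play_rows(targets=[{"claw": 0,"linear": [0,-0.45,-0.95],"rotation": [0,0,0]},{"claw": 0,"linear": [0,-0.45,-0.95],"rotation": [0,0,0]},{"claw": 0,"linear": [0,-0.45,-0.95],"rotation": [0,0,0]},{"claw": 0,"linear": [0,-0.45,-0.95],"rotation": [0,0,0]},{"claw": 0,"linear": [0,-0.45,-0.95],"rotation": [0,0,0]},{"claw": 0,"linear": [0,-0.45,-0.95],"rotation": [0,0,0]},{"claw": 0,"linear": [0,-0.45,-0.95],"rotation": [0,0,0]},{"claw": 0,"linear": [0,-0.45,-0.95],"rotation": [0,0,0]},{"claw": 0,"linear": [0,-0.45,-0.95],"rotation": [0,0,0]},{"claw": 0,"linear": [0,0,0],"rotation": [0,0,0]}])

```text
time: 1.82
position: [0.4427, 0.1671, 0.2144]
tool_rot: [-1.157, 1.257, 1.157]
ft_force: [0.5, -0.2, 0.0]
grip_width: 0.996
```

Call:
play_rows(targets=[{"claw": 0,"linear": [0,-0.4,-0.9],"rotation": [0,0,0]},{"claw": 0,"linear": [0,-0.4,-0.9],"rotation": [0,0,0]},{"claw": 0,"linear": [0,-0.4,-0.9],"rotation": [0,0,0]},{"claw": 0,"linear": [0,-0.4,-0.9],"rotation": [0,0,0]},{"claw": 0,"linear": [0,-0.4,-0.9],"rotation": [0,0,0]},{"claw": 0,"linear": [0,-0.4,-0.9],"rotation": [0,0,0]},{"claw": 0,"linear": [0,0,0],"rotation": [0,0,0]},{"claw": 0,"linear": [0,0,0],"rotation": [0,0,0]}])

```text
time: 2.48
position: [0.4931, 0.0223, 0.2136]
tool_rot: [-1.154, 1.258, 1.159]
ft_force: [-0.9, 0.9, 0.1]
grip_width: 0.999
```

```bash
python3 - <<'E'
from h import *
import pickle
st=get_state();im=get_image('wrist');cv2.imwrite('pics/wr1.png',im);pickle.dump(st,open('wr1.pkl','wb'))
print(st['position'],cv2.Rodrigues(st['tool_rot'])[0].round(3).tolist())
cv2.imwrite('pics/wr1b.png',cv2.resize(im,None,fx=1.5,fy=1.5))
E
```

```text
[0.49305155 0.02227504 0.21359828] [[-0.012, -0.997, 0.074], [-0.008, 0.075, 0.997], [-1.0, 0.011, -0.009]]
```

View pics/wr1b.png

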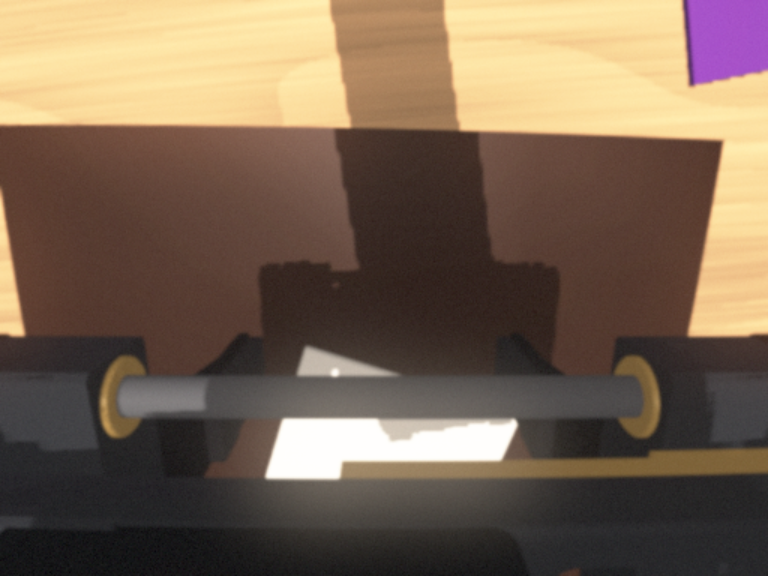

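```bash
cat >> h.py <<'E'
def strip(n,im):
    """world points on strip centre (3 mm behind edge) -> line point, dir(+y) at z=.092"""
    g=cv2.GaussianBlur(cv2.cvtColor(im,cv2.COLOR_BGR2GRAY),(0,0),.5).astype(float)
    A,B=np.array([.711,-.235]),np.array([.754,.193]); u=(B-A)/np.linalg.norm(B-A); nn=np.array([u[1],-u[0]])
    s=np.arange(-.022,.0221,.0005); out=[]
    for k in np.linspace(.04,.96,120):
        P=A+(B-A)*k-nn*.003
        W=np.c_[P+s[:,None]*nn,np.full(len(s),.092)]; p=proj(n,W).astype(np.float32)
        v=cv2.remap(g.astype(np.float32),p[:,:1],p[:,1:],cv2.INTER_LINEAR).ravel()
        out.append((v,P,s,nn))
    pts=[]
    for v,P,s,nn in out:
        i=np.argmax(np.where(abs(s)<.014,v,0)); 
        if v[i]>215 or v[i]<70: continue
        w=np.where(abs(s-s[i])<.006,np.clip(v-v[i]*.6,0,None),0)
        pts.append(P+nn*(w@s)/w.sum())
    pts=np.array(pts,np.float32)
    l=cv2.fitLine(pts,cv2.DIST_HUBER,0,.001,.001).ravel(); d=l[:2]*np.sign(l[1])
    nn=np.array([d[1],-d[0]]); r=(pts-l[2:])@nn
    return l[2:]+nn*.003,d,nn,len(pts),r.std()
E
python3 - <<'E'
from h import *
import pickle
for n in('scene','side'):
    p,d,nn,k,r=strip(n,cv2.imread(f'pics/{n}0.png')); print(n,'edge at y=0: x',(p[0]-p[1]*d[0]/d[1]).round(4),'yaw',np.degrees(np.arctan2(d[1],d[0])).round(2),k,r.round(4))
st=pickle.load(open('wr1.pkl','rb'))
w=cast('wrist',np.array([[30,126],[700,140.5]])/1.5,.092,st);print('rear edge',w.round(4),np.degrees(np.arctan2(*(w[0]-w[1])[1::-1])))
q=proj('scene',[[.5,0,.09]])
im=cv2.imread('pics/scene0.png')
st=get_state();print(st['joint_positions'].round(2))
for c in((178,250),(309,214)): print('obj',cast('scene',[c],.11).round(3))
E
```

```text
scene edge at y=0: x 0.7379 yaw 84.45 120 0.0054
side edge at y=0: x 0.7449 yaw 83.58 120 0.0086
rear edge [[ 0.3795 -0.1796  0.092 ]
 [ 0.418   0.2175  0.092 ]] -95.53815128986786
[-0.47 -0.01  0.36  1.84  0.01  1.32  1.39]
obj [[ 0.588 -0.19   0.11 ]]
obj [[0.644 0.167 0.11 ]]
```

Call:
play_rows(targets=[{"claw": 0,"linear": [0,0,0.4],"rotation": [0.0145,-0.0057,-0.0073]},{"claw": 0,"linear": [0.5,0,0.4],"rotation": [0,0,0]},{"claw": 0,"linear": [1,0,0],"rotation": [0,0,0]},{"claw": 0,"linear": [1,0,0],"rotation": [0,0,0]},{"claw": 0,"linear": [0.9,0,0],"rotation": [0,0,0]},{"claw": 0,"linear": [0,0,0],"rotation": [0,0,0]},{"claw": 0,"linear": [0,0,0],"rotation": [0,0,0]}])

```text
time: 3.12
position: [0.4938, 0.0527, 0.1269]
tool_rot: [-1.144, 1.244, 1.145]
ft_force: [0.2, -1.2, 0.9]
grip_width: 0.996
```

```bash
cat >> h.py <<'E'
def rep():
    st=get_state();R=cv2.Rodrigues(st['tool_rot'])[0];p=st['position']
    print('t',round(st['time'],2),'xe',round(.9953*p[0]-.0967*p[1]-.7345,4),'ye',round(.0967*p[0]+.9953*p[1],4),'z',p[2].round(4),'yaw',np.degrees(np.arctan2(R[1,2],R[0,2])).round(2),'xax',R[:,0].round(4),'zz',R[2,2].round(4),'F',st['ft_force'].round(1))
E
python3 -c "from h import *;rep()"
```

```text
t 3.12 xe -0.2481 ye 0.1002 z 0.1269 yaw 85.05 xax [ 0.0031  0.004  -1.    ] zz 0.0042 F [ 0.2 -1.2  0.9]
```

Call:
play_rows(targets=[{"claw": 0,"linear": [0.5,0,-0.36],"rotation": [0.006,0,0.002]},{"claw": 0,"linear": [0.5,0,0],"rotation": [0,0,0]},{"claw": 0,"linear": [0,0,0],"rotation": [0,0,0]},{"claw": 0,"linear": [0.12,0,0],"rotation": [0,0,0]},{"claw": 0,"linear": [0,0,0],"rotation": [0,0,0]}])

```text
time: 3.53
position: [0.4954, 0.0445, 0.1014]
tool_rot: [-1.137, 1.244, 1.139]
ft_force: [-0.7, -0.2, 0.2]
grip_width: 1.004
```

```bash
python3 -c "from h import *;rep()"
```

```text
t 3.53 xe -0.2457 ye 0.0922 z 0.1014 yaw 84.6 xax [ 0.0056  0.006  -1.    ] zz 0.0065 F [-0.7 -0.2  0.2]
```

Call:
play_rows(targets=[{"claw": 0,"linear": [0,0,0],"rotation": [0.002,0.004,0.0032]},{"claw": 0,"linear": [0.18,0,0],"rotation": [0,0,0]},{"claw": 0,"linear": [0,0,0],"rotation": [0,0,0]},{"claw": 0,"linear": [0.06,0,0],"rotation": [0,0,0]},{"claw": 0,"linear": [0,0,0],"rotation": [0,0,0]}])

```text
time: 3.95
position: [0.4975, 0.0445, 0.0976]
tool_rot: [-1.138, 1.25, 1.134]
ft_force: [-0.1, 0.7, 0.9]
grip_width: 1.003
```

```bash
python3 -c "from h import *;rep()"
```

```text
t 3.95 xe -0.2436 ye 0.0924 z 0.0976 yaw 84.36 xax [ 4.e-03  8.e-04 -1.e+00] zz 0.0012 F [-0.1  0.7  0.9]
```

Call:
play_rows(targets=[{"claw": 0,"linear": [0.1,0,0],"rotation": [0,0,0]},{"claw": 0,"linear": [0,0,0],"rotation": [0,0,0]},{"claw": 0,"linear": [0.04,0,0],"rotation": [0,0,0]},{"claw": 0,"linear": [0,-0.3,0],"rotation": [0,0,0]},{"claw": 0,"linear": [0,-0.3,0],"rotation": [0,0,0]},{"claw": 0,"linear": [0,-0.3,0],"rotation": [0,0,0]},{"claw": 0,"linear": [0,0,0],"rotation": [0,0,0]}])

```text
time: 4.53
position: [0.5226, 0.0423, 0.0941]
tool_rot: [-1.138, 1.249, 1.134]
ft_force: [0.1, -0.3, -0.0]
grip_width: 1.002
```

```bash
python3 -c "from h import *;rep()"
```

```text
t 4.53 xe -0.2185 ye 0.0926 z 0.0941 yaw 84.4 xax [ 0.0054  0.0012 -1.    ] zz 0.0017 F [ 0.1 -0.3 -0. ]
```

Good. z is 0.0941, about 2 mm above the top, with the fingers close behind the rear end. Now a slow push.

Call:
play_rows(targets=[{"claw": 0,"linear": [0,-0.25,0],"rotation": [0,0,0]},{"claw": 0,"linear": [0,-0.25,0],"rotation": [0,0,0]},{"claw": 0,"linear": [0,-0.25,0],"rotation": [0,0,0]},{"claw": 0,"linear": [0,-0.25,0],"rotation": [0,0,0]},{"claw": 0,"linear": [0,-0.25,0],"rotation": [0,0,0]},{"claw": 0,"linear": [0,0,0],"rotation": [0,0,0]}])

```text
time: 5.03
position: [0.5565, 0.0382, 0.0935]
tool_rot: [-1.137, 1.252, 1.135]
ft_force: [-0.0, -0.6, -0.1]
grip_width: 0.999
```

```bash
python3 - <<'E'
from h import *
rep()
a=get_image('scene')[140:320,140:350];b=get_image('side')[150:275,215:360]
cv2.imwrite("pics/c2.png",np.hstack([cv2.resize(a,(420,360),interpolation=cv2.INTER_CUBIC),cv2.copyMakeBorder(cv2.resize(b,(380,328),interpolation=cv2.INTER_CUBIC),0,32,0,0,0)]))
E
```

```text
t 5.03 xe -0.1843 ye 0.0919 z 0.0935 yaw 84.35 xax [ 2.2e-03  1.0e-04 -1.0e+00] zz 0.0003 F [-0.  -0.6 -0.1]
```

View pics/c2.png

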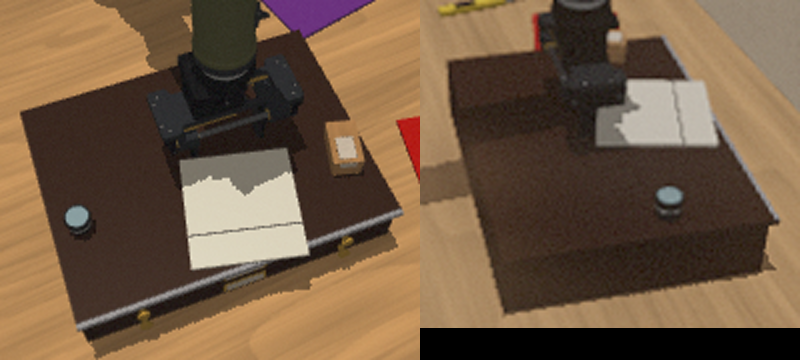

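Call:
play_rows(targets=[{"claw": 0,"linear": [-0.03,-0.25,0],"rotation": [0,0,0]},{"claw": 0,"linear": [0,-0.25,0],"rotation": [0,0,0]},{"claw": 0,"linear": [0,-0.25,0],"rotation": [0,0,0]},{"claw": 0,"linear": [0,-0.25,0],"rotation": [0,0,0]},{"claw": 0,"linear": [0,-0.25,0],"rotation": [0,0,0]},{"claw": 0,"linear": [0,0,0],"rotation": [0,0,0]}])

```text
time: 5.63
position: [0.5889, 0.0353, 0.0941]
tool_rot: [-1.136, 1.253, 1.137]
ft_force: [-0.3, 0.3, -0.1]
grip_width: 0.999
```

```bash
python3 - <<'E'
from h import *
rep()
A=get_image('scene');B=get_image('side');cv2.imwrite('pics/scene3.png',A);cv2.imwrite('pics/side3.png',B)
a=A[140:320,140:350];b=B[150:275,215:360]
cv2.imwrite("pics/c3.png",np.hstack([cv2.resize(a,(420,360),interpolation=cv2.INTER_CUBIC),cv2.copyMakeBorder(cv2.resize(b,(380,328),interpolation=cv2.INTER_CUBIC),0,32,0,0,0)]))
E
```

```text
t 5.63 xe -0.1518 ye 0.0921 z 0.0941 yaw 84.39 xax [ 5.e-04  7.e-04 -1.e+00] zz 0.0007 F [-0.3  0.3 -0.1]
```

View pics/c3.png

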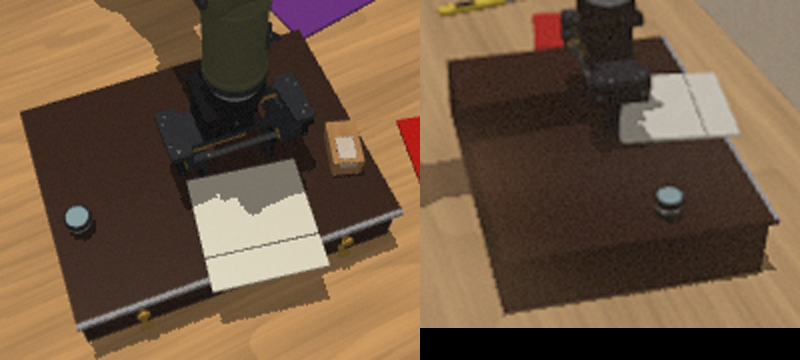

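```bash
cat >> h.py <<'E'
n_=np.array([.9953,-.0967]);u_=np.array([.0967,.9953])
def line(n,im,lo,hi,y0,y1):
    """scored line in edge frame: darkest spot of profiles along n, x_e in lo..hi"""
    g=cv2.cvtColor(im,cv2.COLOR_BGR2GRAY).astype(np.float32); s=np.arange(lo,hi,.0005); r=[]
    for y in np.linspace(y0,y1,50):
        P=n_*(.7345+s[:,None])+u_*y; p=proj(n,np.c_[P,np.full(len(s),.097)]).astype(np.float32)
        v=cv2.remap(g,p[:,:1],p[:,1:],cv2.INTER_LINEAR).ravel(); b=np.median(v); w=np.clip(b*.85-v,0,None); i=w.argmax()
        if b<120 or w[i]<8: continue
        w=np.where(abs(s-s[i])<.005,w,0); r.append((y,(w@s)/w.sum()))
    r=np.array(r,np.float32); vx,vy,x0,y0=cv2.fitLine(r,cv2.DIST_HUBER,0,.001,.001).ravel()
    return [round(float(x0),4),round(float(y0),4)],'ang deg',round(float(np.degrees(vy/vx)),2),len(r),'res',(r[:,1]-y0-(r[:,0]-x0)*vy/vx).std().round(4)
E
python3 - <<'E'
from h import *
for n in('scene','side'):
    A=cv2.imread(f'pics/{n}3.png')
    q=cv2.findContours(white(A),cv2.RETR_EXTERNAL,cv2.CHAIN_APPROX_NONE)[0]
    print(n,'(ye,xe)',line(n,A,-.05,-.005,.04,.155))
print(proj('scene',[[*(n_*(.7345-.03)+u_*y),.097] for y in(.02,.09,.16)]))
E
```

```text
scene (ye,xe) ([0.1029, -0.0172], 'ang deg', 7.22, 50, 'res', np.float32(0.0005))
side (ye,xe) ([0.0902, -0.0202], 'ang deg', 7.05, 16, 'res', np.float32(0.0005))
[[247.36463063 266.75037269]
 [272.99066124 257.74354949]
 [297.88516514 248.9890981 ]]
```

```bash
python3 - <<'E'
from h import *
for n,q in(('scene',[[234,231],[287.5,220],[303.5,272],[246.5,285.5]]),('side',[[(x-420)/2.62+215,y/2.62+150] for x,y in((618,142),(738,133),(712,73))])):
    X=cast(n,q,.097)[:,:2]; print(n,np.c_[X@n_-.7345,X@u_].round(4).tolist())
E
```

```text
scene [[-0.1399, 0.022], [-0.1204, 0.1701], [0.0332, 0.1465], [0.0157, 0.001]]
side [[-0.1498, 0.0147], [0.0124, 0.0], [0.0306, 0.1464]]
```

Call:
play_rows(targets=[{"claw": 0,"linear": [0,0.25,0],"rotation": [0,0,0]},{"claw": 0,"linear": [0,0,-0.28],"rotation": [0,0,0]},{"claw": 0,"linear": [0,0,-0.2],"rotation": [0,0,0]},{"claw": 0,"linear": [0,0,0],"rotation": [0,0,0]}])

```text
time: 6.07
position: [0.5794, 0.0235, 0.094]
tool_rot: [-1.137, 1.253, 1.138]
ft_force: [0.0, 0.0, -0.0]
grip_width: 1.002
```

```bash
python3 -c "from h import *;rep()"
```

```text
t 6.07 xe -0.1601 ye 0.0794 z 0.094 yaw 84.46 xax [-2.0e-04  1.1e-03 -1.0e+00] zz 0.0011 F [ 0.  0. -0.]
```

Call:
play_rows(targets=[{"claw": 0,"linear": [0,-0.22,0],"rotation": [0,0,0]},{"claw": 0,"linear": [0,-0.22,0],"rotation": [0,0,0]},{"claw": 0,"linear": [0,-0.22,0],"rotation": [0,0,0]},{"claw": 0,"linear": [0,-0.2,0],"rotation": [0,0,0]},{"claw": 0,"linear": [0,0,0],"rotation": [0,0,0]}])

```text
time: 6.48
position: [0.6023, 0.0202, 0.0942]
tool_rot: [-1.135, 1.254, 1.138]
ft_force: [0.3, 0.5, 0.8]
grip_width: 1.002
```

```bash
cat > m.py <<'E'
from h import *
import sys
rep()
for n in('scene','side'):
    A=get_image(n);cv2.imwrite(f'pics/{n}{sys.argv[1]}.png',A)
    print(n,'(ye,xe)',line(n,A,float(sys.argv[2]),float(sys.argv[3]),.02,.15))
E
python3 m.py 4 -.035 .012
```

```text
t 6.48 xe -0.137 ye 0.0783 z 0.0942 yaw 84.37 xax [-5.0e-04  1.3e-03 -1.0e+00] zz 0.0012 F [0.3 0.5 0.8]
scene (ye,xe) ([0.0956, -0.0077], 'ang deg', 2.95, 50, 'res', np.float32(0.0005))
side (ye,xe) ([0.0773, -0.01], 'ang deg', 2.62, 19, 'res', np.float32(0.0007))
```

Call:
play_rows(targets=[{"claw": 0,"linear": [0,-0.14,0],"rotation": [0,0,0]},{"claw": 0,"linear": [0,-0.14,0],"rotation": [0,0,0]},{"claw": 0,"linear": [0,0,0],"rotation": [0,0,0]}])

```text
time: 6.83
position: [0.6086, 0.0198, 0.0939]
tool_rot: [-1.135, 1.255, 1.139]
ft_force: [1.2, -0.3, 0.4]
grip_width: 1.0
```

```bash
python3 m.py 5 -.03 .012
```

```text
t 6.83 xe -0.1307 ye 0.0786 z 0.0939 yaw 84.41 xax [-0.0023  0.0014 -1.    ] zz 0.0012 F [ 1.2 -0.3  0.4]
scene (ye,xe) ([0.0707, -0.0043], 'ang deg', 0.87, 50, 'res', np.float32(0.0005))
side (ye,xe) ([0.0879, -0.0048], 'ang deg', 1.11, 22, 'res', np.float32(0.0005))
```

Call:
play_rows(targets=[{"claw": 0,"linear": [0,-0.14,0],"rotation": [0,0,0]},{"claw": 0,"linear": [0,0,0],"rotation": [0,0,0]},{"claw": 0,"linear": [0,0,0],"rotation": [0,0,0]}])

```text
time: 7.18
position: [0.612, 0.0198, 0.094]
tool_rot: [-1.135, 1.254, 1.14]
ft_force: [0.0, -0.2, 0.1]
grip_width: 1.0
```

```bash
python3 m.py 6 -.03 .014; python3 - <<'E'
from h import *
A=cv2.imread('pics/scene6.png')[180:310,170:350];B=cv2.imread('pics/side6.png')[155:245,280:360]
cv2.imwrite('pics/c6.png',np.hstack([cv2.resize(A,(498,360),interpolation=cv2.INTER_CUBIC),cv2.resize(B,(300,338),interpolation=cv2.INTER_CUBIC) if 0 else cv2.resize(B,(302,360),interpolation=cv2.INTER_CUBIC)]))
E
```

```text
t 7.18 xe -0.1273 ye 0.0789 z 0.094 yaw 84.43 xax [-0.0024  0.0018 -1.    ] zz 0.0016 F [ 0.  -0.2  0.1]
scene (ye,xe) ([0.085, -0.0015], 'ang deg', -0.1, 50, 'res', np.float32(0.0005))
side (ye,xe) ([0.0879, -0.0023], 'ang deg', -0.31, 20, 'res', np.float32(0.0107))
```

View pics/c6.png

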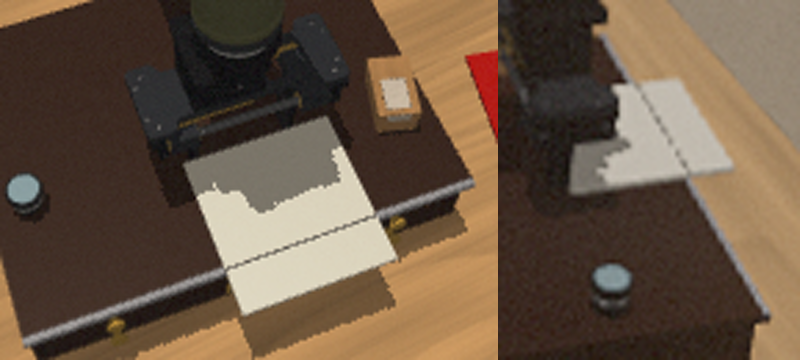

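The line lies parallel to the edge and appears to meet it at both sides. Next I'll measure the bare steel strip in the same pictures, so calibration bias cancels.

```bash
python3 - <<'E'
from h import *
for n in('scene','side'):
    g=cv2.cvtColor(cv2.imread(f'pics/{n}6.png'),cv2.COLOR_BGR2GRAY).astype(np.float32); s=np.arange(-.02,.012,.0005); 
    for ys in(np.linspace(-.14,-.005,40),np.linspace(.172,.2,12)):
        r=[];V=[]
        for y in ys:
            P=n_*(.7345+s[:,None])+u_*y; p=proj(n,np.c_[P,np.full(len(s),.092)]).astype(np.float32)
            V.append(cv2.remap(g,p[:,:1],p[:,1:],cv2.INTER_LINEAR).ravel())
        v=np.mean(V,0); print(n,ys[0],'profile xe -20..12mm step 2:',v[::4].round().astype(int).tolist())
        # rows: outer half-max
E
```

```text
scene -0.14 profile xe -20..12mm step 2: [54, 54, 53, 53, 54, 57, 75, 117, 147, 142, 110, 73, 44, 31, 34, 36]
scene 0.172 profile xe -20..12mm step 2: [49, 48, 48, 49, 48, 51, 72, 114, 142, 138, 111, 78, 56, 49, 60, 76]
side -0.14 profile xe -20..12mm step 2: [52, 52, 51, 50, 50, 57, 80, 112, 133, 142, 145, 147, 146, 146, 145, 144]
side 0.172 profile xe -20..12mm step 2: [92, 93, 90, 87, 87, 94, 113, 134, 145, 147, 146, 146, 150, 155, 159, 159]
```

The line is about 1–1.5 mm short of the edge and parallel to it, well inside tolerance. I'll back away and look again.

Call:
play_rows(targets=[{"claw": 0,"linear": [0,0.3,0],"rotation": [0,0,0]},{"claw": 0,"linear": [0,0.8,0],"rotation": [0,0,0]},{"claw": 0,"linear": [-0.5,0.8,0],"rotation": [0,0,0]},{"claw": 0,"linear": [-1,0,0],"rotation": [0,0,0]},{"claw": 0,"linear": [-1,0,0],"rotation": [0,0,0]},{"claw": 0,"linear": [-1,0,0],"rotation": [0,0,0]},{"claw": 0,"linear": [-1,0,0],"rotation": [0,0,0]},{"claw": 0,"linear": [0,0,0],"rotation": [0,0,0]},{"claw": 0,"linear": [0,0,0],"rotation": [0,0,0]}])

```text
time: 8.03
position: [0.556, 0.025, 0.2088]
tool_rot: [-1.132, 1.258, 1.145]
ft_force: [-0.9, 0.1, -1.9]
grip_width: 1.0
```

```bash
python3 m.py 7 -.03 .014; python3 - <<'E'
from h import *
A=cv2.imread('pics/scene7.png')[180:310,170:350];B=cv2.imread('pics/side7.png')[155:245,280:360]
cv2.imwrite('pics/c7.png',np.hstack([cv2.resize(A,(498,360),interpolation=cv2.INTER_CUBIC),cv2.resize(B,(302,360),interpolation=cv2.INTER_CUBIC)]))
E
```

```text
t 8.03 xe -0.1836 ye 0.0786 z 0.2088 yaw 84.47 xax [-0.0089  0.0024 -1.    ] zz 0.0015 F [-0.9  0.1 -1.9]
scene (ye,xe) ([0.0892, -0.0014], 'ang deg', -0.1, 50, 'res', np.float32(0.0005))
side (ye,xe) ([0.085, -0.0025], 'ang deg', -0.27, 16, 'res', np.float32(0.0006))
```

View pics/c7.png

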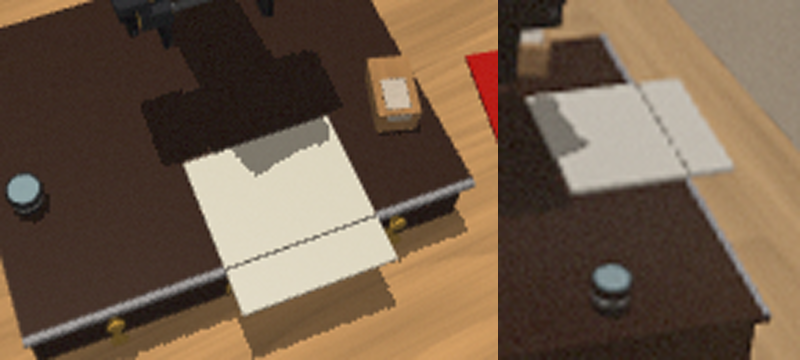

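The sheet did not move when the fingers backed off: the line is at -1.4 mm (scene) and -2.5 mm (side). The strip overhangs, and the loupe and box are in place. The arm is clear, so I'm handing in.

```bash
python3 -c "from bench import *;print(close_job())"
```

```text
the job is handed in; nothing more can be done
None
```

I pushed the small white sheet on the cabinet with the open fingertips against its rear end. This squared it to the front edge and slid it until the strip overhung. The job was handed in at about 8 s of the 40 s allowed.

**Line position:** with the fingers away, the last check put the scored line 1.4 mm (scene camera) and 2.5 mm (side camera) short of the front edge. The tolerance is 5 mm.

**Angle:** the line was within 0.3° of parallel to the edge, which is under 1 mm of difference between its two ends.

**Disagreements:**
- The two cameras differ by about 1 mm on the line.
- Measured on the bare steel strip in the same pictures, the edge itself is uncertain by about 0.8 mm. If anything it is nearer the line than I assumed.
- My first automatic fit of the edge in the side view was noisy. I therefore took the edge from the scene view, and the rear-edge view from the wrist camera agreed with it to under 1 mm.

**Other objects:** in the pictures the sheet lies flat, the loupe and stock box look unmoved, and the arm is clear. I did not re-measure the scoring knife, but the arm never came near it at bench height.

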